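# Roll the rolling pin out of the drawer's way

### The arm

A 7-joint arm with a two-finger parallel gripper is mounted at the origin on the work surface. World frame = base frame: x ahead of the robot, y to its left, z up, the work surface at z = 0. Lengths are in m, angles in rad, forces in N, time in s.
With the tool pointing down it reaches from about 0.4 to 0.875 m from the base axis. Payload 4.4 kg.
Tool frame: the origin (TCP) lies midway between the tips of the shut fingers; the grasp point (between the pads) lies 19 mm behind it; z points along the fingers, y is the direction in which the jaws open and shut (so a half turn about z gives the same grasp; the last joint's range is limited). The gripper opens to 85 mm and grips with 20 to 120 N. Pads are 22 mm wide; open, the fingers measure 114 mm over their backs; the gripper's body (76 mm by 85 mm) begins 54 mm behind the grasp point. The pads swing forward as they close: fully open they stand 13 mm farther back than shut.
Start: joints at [-1.299, 0.628, 0.038, 1.517, -0.027, 0.996, -0.02], TCP at [0.215, 0.613, 0.231] pointing down, gripper open.
Joint ranges: [-3.06, 3.06], [-0.37, 2.12], [-1.25, 1.32], [0.18, 2.47], [-1.1, 4.24], [0.23, 1.98], [-2.94, 2.94]. Speed limits (rad/s): [2.57, 2.57, 3.14, 3.14, 3.14, 3.14, 3.14].

### API

Orientations are given as a unit quaternion [w, x, y, z].
In Python, from rig import * gives the robot as it stands.
- The arm moves only by the shell command python3 -m handwheel 'ROWS' [FORCE]. ROWS is a JSON object of lists of equal length, an entry for each row: "linear": the shift along the world's x, y, z in m, a list of three; "spin": the turn about the world's z in degrees; "hand": the finger opening in m, from 0 to 0.0854. In form: {"linear": [[dx, dy, dz], ...], "spin": [spin, ...], "hand": [hand, ...]}. A call has 1 to 20 rows; each row shifts and turns the commanded pose from where the row before left it; what a row does not reach is not made up. A row lasts 1/10 s, in which the tool goes at most 50 mm and 8.59 degrees, less where a joint would pass 70% of its speed; a pose out of reach is approached as far as the arm can. A call is refused whole if a number of a shift passes 0.05 or a number of a turn 8.59, either way. A call with a gripper value outside its range is refused whole. The fingers move at their own pace and stop on an object; FORCE is the grip in N (left out, the last holds). Time passes only in rows, so rows that do not move let the fingers close. It gives the time, the measured TCP pose, the force and the opening at its end, in the units of the state.
- read_state(): the state, without advancing time (a new reading comes with each control period).
- camera(name): name is "scene" or "top" or "wrist"; returns a dict with "pixels" (400x640x3 uint8, blue, green, red), "vfov" (degrees; the focal length in pixels is half the picture's height over the tangent of half this angle, whatever the lens; pixels are square), "cx", "cy" (the principal point, pixels), "view" (4x4, takes a point from world to camera coordinates); the wrist camera has in their place "tool_from_camera" (4x4, takes a point from camera to tool coordinates, whose origin is the TCP and whose axes are the flange's). Camera axes: x right, y up, looking along -z (the intrinsics and any distortion apply to the point x, -y, -z); pixel columns grow to the right and rows downward; lengths in m; the calibration is good to about 2 mm. A picture is of the moment at which its call begins: read the wrist's pose just before it. There is no depth.
- close_job(): hands the job in, once; it reports no verdict.
The state is a dict: "time_s": time; "joints": joint angles; "qvel": joint speeds; "effort": joint torques, N m; "ee_pos": TCP position; "orientation": TCP orientation; "wrist_force": force on the tool from outside, world axes, zero at the start; "moment": the same for the moment, N m; "width": opening from 0.0 (shut) to 1.0 (fully open).
Only numpy, scipy, OpenCV 4.12 (cv2) and the standard library are available. Lean on these libraries where they do the work, as an engineer would, in place of code of your own. Each camera call takes 0.05 s, during which the arm holds its last target. There are 200 camera calls.

### The job

The rolling pin lies across the path of the half-open drawer. With the fingertips on its top, roll the pin sideways until it rests in the clear space between the drawer's path and the baking tray, without shoving it from the side, gripping or lifting it, or bumping the tray. Then hook a fingertip over the drawer's front from the inside and draw it fully open, gripping neither knob nor front, clear of the pin and leaving everything else in place.

Things in the scene. Friction and masses are not known exactly. Their poses are not given: they have to be found in the camera images.
- rolling_pin: wooden rolling pin, 240 long: barrel 44 dia. by 150, a handle 45 long and 21 dia. at each end; 150-290 g. Origin mid-pin on the axis (22 above the table; barrel top at 44); x along the axis, roughly to the shelf; y, z turn as it rolls. Under a finger pressed on its top it rolls half as far as the finger moves, not slipping; let go at 0.1 m/s it stops within 20.
- shelf: low fixed wooden shelf, 220 deep (x), 620 wide (y), 114 high, beyond the pin, its front to the robot. Origin on the work surface under the middle of its front, x towards its back, y to the left as seen from the robot. The drawer is in the middle of its width and, shut, flush with the front.
- drawer (a joint): how far the drawer is drawn out of the shelf, in m: 0 is shut, 0.18 fully open (a stop). It slides level towards the shelf's -x with 1.5 N of friction plus 4 N s/m, stays where it is left and starts about half open (0.07 to 0.09).
- drawer_rim (a point): top edge of the drawer's front (97 above the table), middle of its width, 10 behind its outer face; moves with it. The front is 18 thick (inner face 8 behind this point), 196 wide; behind it the box is open above, 172 wide inside, floor 24 above the table, contents below 50. The drawer's path reaches 98 to either side of its middle.
- drawer_knob (a point): middle of the round wooden knob, 31 in diameter, on the middle of the drawer's outer face; it stands 29 out of the face, its axis 57 above the table (this point lies 14.5 in front of the face).
- baking_tray: flat aluminium baking tray, 300 (x) by 220 (y), rim 18 to 20 high, holding two ramekins and a pastry cutter; it lies either left or right of the pin, its near long edge 100 to 115 from the drawer's path. Origin at the centre of its underside.
- board: dark wooden chopping board, 300 by 220 by 20, on the side opposite the tray, with a sugar shaker standing on it. Origin at the centre of its underside.
- cooker_weight: stainless pressure cooker weight on the shelf top, 29 in diameter, 47 high, origin at the centre of its foot
- ginger_jar: white and blue ceramic ginger jar with lid on the shelf top, 94 in diameter, 143 high, origin at the centre of its foot
- spoon_set: four steel measuring spoons fanned out on a ring, lying on the shelf top, about 130 by 100 by 10, origin near the ring
- spice_bottle: clear plastic spice bottle with black cap on the shelf top, 42 in diameter, 105 high, origin at the centre of its foot
- ramekin_a: white ceramic ramekin on the tray, 80 in diameter, 45 high, origin at the centre of its foot
- ramekin_b: second white ceramic ramekin on the tray, 80 in diameter, 45 high, origin at the centre of its foot
- pastry_cutter: steel ring pastry cutter standing on the tray, 64 in diameter, 35 high, origin at the centre of its underside
- sugar_shaker: steel sugar shaker standing on the board, 64 in diameter, 97 high, origin at the centre of its foot

How it is judged:
By the outcome, as a careful person would: the job done as asked, in the order asked, and still so for the second after the job is handed in, with the robot touching nothing.
It also fails if it takes over 72 s, if anything falls off the work surface, if the arm or the gripper's body presses on something with over 40 N, if the wrist force passes 120 N, or if a joint passes its speed limit or range.

## Working session

There is one attempt and no reset: what is moved stays moved. The work goes in short steps, Python scripts to look and compute and a shell command to move; the robot and the scene stay as the last step left them, time stands still between calls to the robot, and variables do not carry over. Pictures are saved under pics/ and viewed, about 8 in all and at most 12, crops included, and the job is handed in when it is done.

```bash
ls; mkdir -p pics
python3 - <<'E'
from rig import *
import cv2
s=read_state();print({k:(v if not hasattr(v,'tolist') else v.tolist()) for k,v in s.items()})
for n in("scene","top"):
    c=camera(n);cv2.imwrite(f"pics/{n}0.png",c["pixels"])
    print(n,{k:v for k,v in c.items() if k!="pixels"})
E
```

```text
pics
{'time_s': 0.0, 'joints': [-1.2987963262957138, 0.6293362676525756, 0.03842770172597845, 1.5183549134089012, -0.026985370944770215, 0.9962769767028019, -0.02000640394358603], 'qvel': [0.0007545553710131414, 0.00037787564307682276, -0.0006053310854645699, -0.002058691184331718, -0.0009479915446438283, 0.0004990131646179503, 0.0003967079454368317], 'effort': [-0.0006527641198772471, -56.34022235870361, 1.2260513752698898, -19.344112873077393, 0.010964459215756506, 0.01058554567862302, 6.071022937703674e-06], 'ee_pos': [0.2151842464835664, 0.6127018354546133, 0.23039939165298012], 'orientation': [-0.00014256252978940928, 0.16809143522489564, 0.9857709705977078, -0.0009179361704235446], 'wrist_force': [-0.3279093461611931, 0.24156769611577156, 0.09083028983334555], 'moment': [-0.03932225753877656, -0.039229197797630906, 0.05255210655389926], 'width': 0.9970529817190278}
scene {'vfov': 47.388537513361086, 'cx': 319.6750658348491, 'cy': 199.92380257534958, 'view': array([[-0.63707705,  0.7705932 , -0.01785899,  0.36397982],
       [-0.50739986, -0.4018191 ,  0.7622905 ,  0.20401766],
       [ 0.58023979,  0.49469943,  0.64698861, -1.55560163],
       [ 0.        ,  0.        ,  0.        ,  1.        ]])}
top {'vfov': 46.061727131618895, 'cx': 311.74968875644333, 'cy': 197.89797948563054, 'view': array([[-0.01761287, -0.99980814, -0.00857119,  0.01066418],
       [ 0.99217568, -0.01853687,  0.12346583, -0.56519468],
       [-0.12360102, -0.00632954,  0.99231181, -1.32702637],
       [ 0.        ,  0.        ,  0.        ,  1.        ]])}
```

View pics/top0.png

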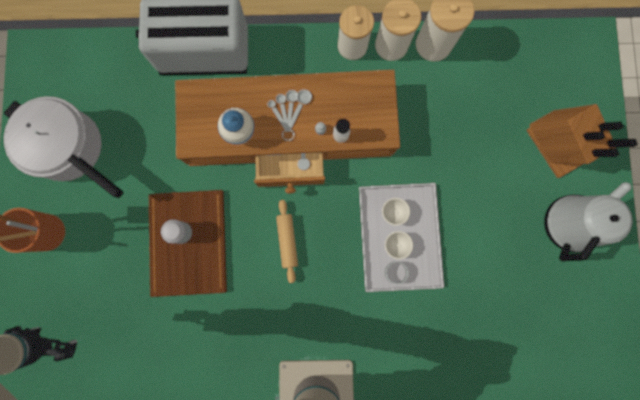

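View pics/scene0.png

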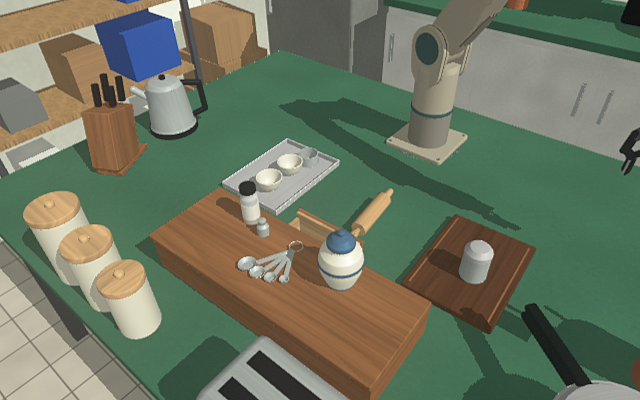

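The top view shows the shelf (175–400, 70–160) with the drawer front around (255–325, 165–185) and the knob at (290,188). The pin runs (283,203)–(292,280), the tray is on the right (360–442, 185–290), and the board is on the left with the shaker. I'll zoom in to get pixel positions.

```bash
cat > h.py <<'E'
import numpy as np, cv2
from rig import *
def unproj(c,px,z,view=None):
    f=200/np.tan(np.radians(c["vfov"]/2)); V=c["view"]; R=V[:3,:3];t=V[:3,3]
    o=-R.T@t; out=[]
    for (u,v) in px:
        d=R.T@np.array([(u-c["cx"])/f,-(v-c["cy"])/f,-1]); out.append(o+d*(z-o[2])/d[2])
    return np.array(out)
def proj(c,P):
    f=200/np.tan(np.radians(c["vfov"]/2)); V=c["view"]
    p=np.asarray(P)@V[:3,:3].T+V[:3,3]
    return np.c_[c["cx"]+f*p[:,0]/-p[:,2], c["cy"]-f*p[:,1]/-p[:,2]]
E
python3 - <<'E'
from h import *
i=cv2.imread("pics/top0.png")
j=cv2.resize(i[140:300,235:445],None,fx=3.75,fy=3.75,interpolation=cv2.INTER_CUBIC)
for k in range(0,160,20): cv2.putText(j,str(140+k),(0,int(k*3.75)+4),0,.35,(255,255,255)); cv2.line(j,(25,int(k*3.75)),(32,int(k*3.75)),(255,255,255))
for k in range(0,210,20): cv2.putText(j,str(235+k),(int(k*3.75)-8,598),0,.35,(255,255,255)); cv2.line(j,(int(k*3.75),580),(int(k*3.75),587),(255,255,255))
cv2.imwrite("pics/zoom0.png",j); print(j.shape)
E
```

```text
(600, 788, 3)
```

View pics/zoom0.png

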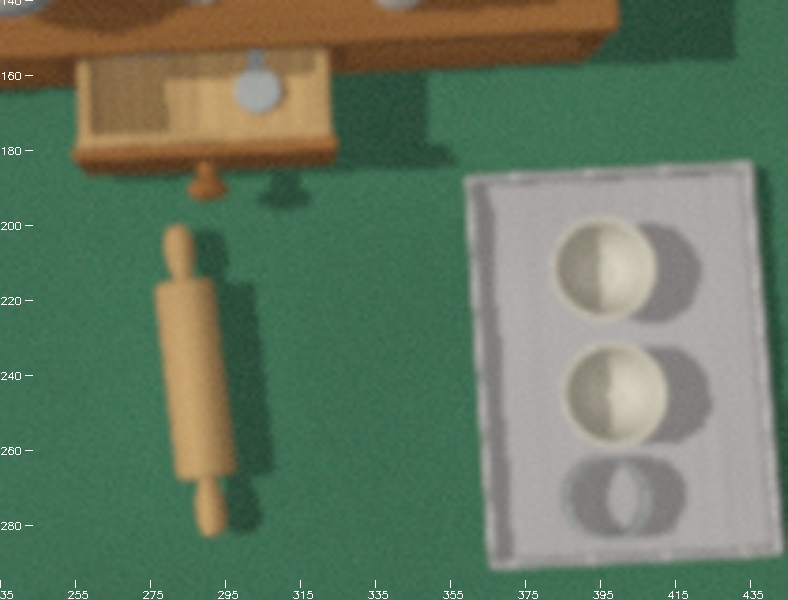

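Run:
```python
from h import *
np.set_printoptions(precision=4,suppress=True)
c=camera("top")
def z(pts,h): return unproj(c,[(235+x/3.75,140+y/3.75) for x,y in pts],h)
for n,p,h in [("pin ends",[(178,225),(211,535)],.022),("barrel",[(156,291),(215,279),(235,472),(176,480)],.022),
 ("rim LR mid-thick",[(75,154),(336,144)],.097),("knob",[(207,185)],.057),("tray",[(465,178),(752,162),(783,553),(490,568)],.019),
 ("shelf top front",[(0,57),(617,30)],.114),("ramekins rim",[(606,268),(616,394)],.045)]:
    P=z(p,h);print(n,P[:,:2].tolist(),"dist",np.linalg.norm(np.diff(P,axis=0),axis=1))
i=cv2.imread("pics/top0.png")
```

```text
pin ends [[0.562331384079179, 0.08618679129489189], [0.3237335293837475, 0.06337075618718474]] dist [0.2397]
barrel [[0.5110694527950167, 0.10377716942075725], [0.5195700432470498, 0.0578671519266764], [0.3709760837097064, 0.044401170470913916], [0.365700803487294, 0.08967082381035453]] dist [0.0467 0.1492 0.0456]
rim LR mid-thick [[0.6076337609816883, 0.15680106927250947], [0.6114546064345434, -0.036619025405087734]] dist [0.1935]
knob [[0.5883574334382544, 0.061367187990314466]] dist []
tray [[0.5955553926638124, -0.13870331847722311], [0.6039669255044542, -0.36343367672468313], [0.3025960888728689, -0.37191447756879614], [0.295156777599653, -0.1487198432046156]] dist [0.2249 0.3015 0.2233]
shelf top front [[0.6782117650052428, 0.2097045746992093], [0.6896042299726939, -0.24462162589864034]] dist [0.4545]
ramekins rim [[0.5204373623091102, -0.24154089336672535], [0.42473748248704235, -0.24527589793281898]] dist [0.0958]
```

Measured against the known sizes:

| Measurement | Found | Given |
|---|---|---|
| Pin length | 0.240 | 0.240 |
| Front width | 0.194 | 0.196 |
| Tray long side | 0.301 | 0.300 |

The pin centre is (0.443, 0.075), with its axis at 5.5°. The drawer rim is (0.6095, 0.060), the path's right edge is at y≈-0.040, and the tray edge is at y≈-0.142, so I'll aim the pin centre at about (0.459, -0.091). Next I move over the pin with the jaws along its axis.

```bash
python3 -m handwheel '{"linear":[[0.0163,-0.0377,0],[0.0163,-0.0377,0],[0.0163,-0.0377,0],[0.0163,-0.0377,0],[0.0163,-0.0377,0],[0.0163,-0.0377,0],[0.0163,-0.0377,0],[0.0163,-0.0377,0],[0.0163,-0.0377,0],[0.0163,-0.0377,0],[0.0163,-0.0377,0],[0.0163,-0.0377,0],[0.0163,-0.0377,0],[0.0163,-0.0377,0],[0,0,-0.04],[0,0,-0.04],[0,0,-0.03],[0,0,-0.02],[0,0,0],[0,0,0]],"spin":[-4.66,-4.66,-4.66,-4.66,-4.66,-4.66,-4.66,-4.66,-4.66,-4.66,-4.66,-4.66,-4.66,-4.66,0,0,0,0,0,0],"hand":[0.05,0.05,0.05,0.05,0.05,0.05,0.05,0.05,0.05,0.05,0.05,0.05,0.05,0.05,0.05,0.05,0.05,0.05,0.05,0.05]}' 20
python3 - <<'E'
from h import *
s=read_state();print(s["time_s"],s["ee_pos"],s["orientation"],s["wrist_force"],s["width"])
a=camera("wrist");b=camera("top")
print({k:v for k,v in a.items() if k!="pixels"})
cv2.imwrite("pics/w1.png",np.vstack([cv2.resize(a["pixels"],(480,300)),b["pixels"][90:390,100:580]]))
E
```

```text
time_s: 2.15
ee_pos: [0.4437, 0.0853, 0.1015]
orientation: [-0.0, 0.673, 0.74, -0.0]
wrist_force: [0.5, 0.1, 0.3]
width: 0.581
2.15 [0.44367468 0.08533256 0.10147451] [-9.51478201e-05  6.73097445e-01  7.39553774e-01 -1.90958173e-04] [0.48627341 0.13451777 0.32761844] 0.5808292647819084
{'vfov': 59.795166399383795, 'cx': 320.5008346314866, 'cy': 194.3495245553314, 'tool_from_camera': array([[-7.78656468e-04,  9.55883973e-01,  2.93743468e-01,
         7.32354050e-02],
       [ 9.99999492e-01,  5.56100237e-04,  8.41171959e-04,
        -3.93869891e-04],
       [ 6.40711982e-04,  2.93743973e-01, -9.55883920e-01,
        -1.42970942e-01],
       [ 0.00000000e+00,  0.00000000e+00,  0.00000000e+00,
         1.00000000e+00]])}
```

View pics/w1.png

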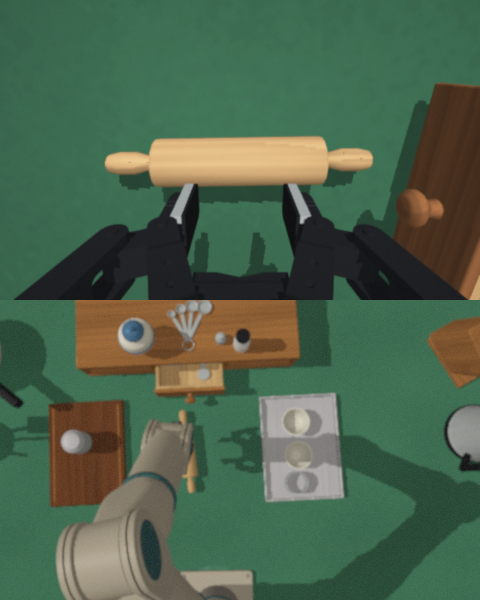

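The wrist view shows the whole pin, upright to the jaws and just ahead of the fingertips. I'll write a pin-pose measurement from this camera.

```bash
cat >> h.py <<'E'
from scipy.spatial.transform import Rotation as Ro
def wristcam():
    s=read_state(); c=camera("wrist"); q=s["orientation"]
    T=np.eye(4); T[:3,:3]=Ro.from_quat([q[1],q[2],q[3],q[0]]).as_matrix(); T[:3,3]=s["ee_pos"]
    c["view"]=np.linalg.inv(T@c["tool_from_camera"]); return c,s
def pin(c):
    "centre, axis angle (deg), extent of the pin, from silhouette unprojected to axis height"
    h=cv2.cvtColor(c["pixels"],cv2.COLOR_BGR2HSV)
    m=cv2.inRange(h,(8,60,120),(25,190,255)); n,l,st,_=cv2.connectedComponentsWithStats(m)
    best=None
    for k in range(1,n):
        if st[k,4]<800: continue
        ct=max(cv2.findContours((l==k).astype(np.uint8),cv2.RETR_EXTERNAL,cv2.CHAIN_APPROX_NONE)[0],key=len)[:,0]
        P=unproj(c,ct,.022)[:,:2].astype(np.float32); r=cv2.minAreaRect(P); L,W=max(r[1]),min(r[1])
        if best is None or abs(L-.24)<abs(best[2]-.24):
            b=cv2.boxPoints(r); e=[b[1]-b[0],b[2]-b[1]]; a=max(e,key=np.linalg.norm)
            best=(np.round(r[0],4),round((np.degrees(np.arctan2(a[1],a[0]))+90)%180-90,2),round(L,4),round(W,4))
    return best
E
python3 - <<'E'
from h import *
c,s=wristcam();print(pin(c))
E
```

```text
(array([0.442, 0.075]), np.float32(6.27), 0.2436, 0.0459)
```

```bash
python3 -m handwheel '{"linear":[[0,-0.002,-0.03],[0,0,-0.018],[0,0,-0.005],[0,0,-0.002],[0,0,-0.002],[0,0,0]],"spin":[0,0,0,0,0,0],"hand":[0.05,0.05,0.05,0.05,0.05,0.05]}'
```

```text
time_s: 2.9
ee_pos: [0.4441, 0.0837, 0.045]
orientation: [0.0, 0.673, 0.74, 0.001]
wrist_force: [-0.6, 0.3, -0.1]
width: 0.588
```

```bash
python3 -m handwheel '{"linear":[[0,0,-0.002],[0,0,-0.001],[0,0,0]],"spin":[0,0,0],"hand":[0.05,0.05,0.05]}'; python3 -m handwheel '{"linear":[[0,0,-0.001],[0,0,-0.001],[0,0,0]],"spin":[0,0,0],"hand":[0.05,0.05,0.05]}'
```

```text
time_s: 3.2
ee_pos: [0.4436, 0.0835, 0.0414]
orientation: [0.0, 0.673, 0.74, 0.0]
wrist_force: [-0.4, 0.7, 0.4]
width: 0.587
time_s: 3.5
ee_pos: [0.4437, 0.0835, 0.0407]
orientation: [0.0, 0.673, 0.74, 0.001]
wrist_force: [-2.0, 0.0, 19.6]
width: 0.582
```

Contact is at TCP z≈0.041, with about 20 N of press. First stroke, then lift and measure.

```bash
python3 -m handwheel '{"linear":[[0.0005,-0.004,0],[0.0008,-0.008,0],[0.001,-0.01,0],[0.0008,-0.008,0],[0.0004,-0.004,0],[0,0,0],[0,0,0.012],[0,0.03,0.008],[0,0,0]],"spin":[0,0,0,0,0,0,0,0,0],"hand":[0.05,0.05,0.05,0.05,0.05,0.05,0.05,0.05,0.05]}'
python3 - <<'E'
from h import *
c,s=wristcam();print(pin(c),s["ee_pos"]); cv2.imwrite("pics/w2.png",c["pixels"])
E
```

```text
time_s: 4.4
ee_pos: [0.4476, 0.0834, 0.06]
orientation: [-0.0, 0.671, 0.741, 0.001]
wrist_force: [-0.0, 0.0, -0.3]
width: 0.585
(array([0.4438, 0.0567]), np.float32(6.34), 0.2454, 0.0493) [0.44761254 0.08335782 0.05998911]
```

```bash
python3 -m handwheel '{"linear":[[0,-0.0177,-0.01],[0,0,-0.008],[0,0,-0.002],[0.0004,-0.004,0],[0.0008,-0.009,0],[0.0011,-0.011,0],[0.0008,-0.009,0],[0.0004,-0.004,0],[0,0,0],[0,0,0.012],[-0.0018,0.0185,0],[0,0,-0.01],[0,0,-0.002],[0.0004,-0.004,0],[0.0008,-0.009,0],[0.0011,-0.011,0],[0.0008,-0.009,0],[0.0004,-0.004,0],[0,0,0],[0,0,0.012]],"spin":[0,0,0,0,0,0,0,0,0,0,0,0,0,0,0,0,0,0,0,0],"hand":[0.05,0.05,0.05,0.05,0.05,0.05,0.05,0.05,0.05,0.05,0.05,0.05,0.05,0.05,0.05,0.05,0.05,0.05,0.05,0.05]}'
python3 -m handwheel '{"linear":[[-0.0018,0.025,0.01],[0,0,0]],"spin":[0,0],"hand":[0.05,0.05]}'
python3 - <<'E'
from h import *
c,s=wristcam();print(pin(c),s["ee_pos"],s["wrist_force"]); cv2.imwrite("pics/w3.png",c["pixels"])
E
```

```text
time_s: 6.45
ee_pos: [0.4511, 0.0064, 0.0499]
orientation: [-0.001, 0.673, 0.74, -0.001]
wrist_force: [-0.5, -0.6, 1.0]
width: 0.585
time_s: 6.65
ee_pos: [0.4496, 0.0348, 0.0611]
orientation: [-0.001, 0.671, 0.741, 0.0]
wrist_force: [0.3, 0.9, 0.2]
width: 0.589
(array([0.4483, 0.0186]), np.float32(6.33), 0.2456, 0.0478) [0.44958331 0.0348394  0.06111319] [0.28374796 0.87032759 0.20905331]
```

```bash
python3 -m handwheel '{"linear":[[0,-0.008,-0.012],[0,0,-0.008],[0,0,-0.002],[0.0004,-0.004,0],[0.0008,-0.009,0],[0.0011,-0.011,0],[0.0008,-0.009,0],[0.0004,-0.004,0],[0,0,0],[0,0,0.012],[-0.0018,0.0185,0],[0,0,-0.01],[0,0,-0.002],[0.0004,-0.004,0],[0.0006,-0.009,0],[0.0008,-0.011,0],[0.0006,-0.009,0],[0.0004,-0.004,0],[0,0,0],[0,0,0.012]],"spin":[0,0,0,-0.4,-0.4,-0.4,-0.4,-0.4,0,0,1,0,0,-0.4,-0.4,-0.4,-0.4,-0.4,0,0],"hand":[0.05,0.05,0.05,0.05,0.05,0.05,0.05,0.05,0.05,0.05,0.05,0.05,0.05,0.05,0.05,0.05,0.05,0.05,0.05,0.05]}'
python3 -m handwheel '{"linear":[[-0.0018,0.025,0.01],[0,0,0]],"spin":[1,0],"hand":[0.05,0.05]}'
python3 - <<'E'
from h import *
c,s=wristcam();print(pin(c),s["ee_pos"],s["wrist_force"]); cv2.imwrite("pics/w4.png",c["pixels"])
E
```

```text
time_s: 8.7
ee_pos: [0.4538, -0.0321, 0.0498]
orientation: [-0.001, 0.692, 0.722, -0.001]
wrist_force: [-0.6, 0.9, 1.1]
width: 0.589
time_s: 8.9
ee_pos: [0.4522, -0.0037, 0.061]
orientation: [-0.002, 0.684, 0.73, 0.0]
wrist_force: [-1.3, 0.3, -0.4]
width: 0.584
(array([ 0.4523, -0.0179]), np.float32(6.08), 0.2453, 0.0478) [ 0.45217975 -0.00372967  0.06096281] [-1.33252858  0.30933894 -0.4112703 ]
```

Run:
```python
from h import *
c,s=wristcam();p=c["pixels"]
h=cv2.cvtColor(p,cv2.COLOR_BGR2HSV);m=cv2.inRange(h,(8,60,120),(25,190,255))
n,l,st,_=cv2.connectedComponentsWithStats(m);k=1+np.argmax(st[1:,4]);print(st[k])
ys,xs=np.nonzero(l==k);P=unproj(c,np.c_[xs,ys],.022)[:,:2]
w,v=np.linalg.eigh(np.cov(P.T));a=v[:,1];print(P.mean(0),np.degrees(np.arctan(a[1]/a[0])))
q=p.copy();q[l==k]=q[l==k]//2+np.array([0,0,127],np.uint8);cv2.imwrite("pics/w5.png",q)
```

```text
[  109   200   428    86 23145]
[ 0.45367063 -0.01553841] 6.183972749255078
```

View pics/w5.png

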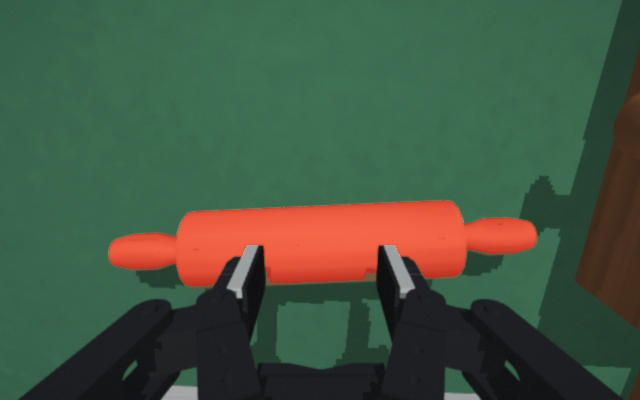

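The spin barely turned the pin (still about 6°). That's about 4° to the strip and leaves around 20 mm either side, so it doesn't need correcting. I'll realign the jaws and do four more strokes.

```bash
python3 -m handwheel '{"linear":[[0,-0.0055,-0.012],[0,0,-0.008],[0,0,-0.002],[0.0004,-0.004,0],[0.0008,-0.009,0],[0.0011,-0.011,0],[0.0008,-0.009,0],[0.0004,-0.004,0],[0,0,0],[0,0,0.012],[-0.0018,0.0185,0],[0,0,-0.01],[0,0,-0.002],[0.0004,-0.004,0],[0.0008,-0.009,0],[0.0011,-0.011,0],[0.0008,-0.009,0],[0.0004,-0.004,0],[0,0,0],[0,0,0.012]],"spin":[2.2,0,0,0,0,0,0,0,0,0,0,0,0,0,0,0,0,0,0,0],"hand":[0.05,0.05,0.05,0.05,0.05,0.05,0.05,0.05,0.05,0.05,0.05,0.05,0.05,0.05,0.05,0.05,0.05,0.05,0.05,0.05]}'
python3 -m handwheel '{"linear":[[-0.0018,0.025,0.01],[0,0,0]],"spin":[0,0],"hand":[0.05,0.05]}'
python3 - <<'E'
from h import *
c,s=wristcam();print(pin(c),s["ee_pos"],s["wrist_force"])
E
```

```text
time_s: 11.0
ee_pos: [0.4572, -0.0682, 0.0498]
orientation: [-0.001, 0.672, 0.741, -0.001]
wrist_force: [0.5, 0.3, -0.2]
width: 0.583
time_s: 11.2
ee_pos: [0.4558, -0.0398, 0.0609]
orientation: [-0.002, 0.67, 0.742, 0.0]
wrist_force: [0.1, 0.2, -0.2]
width: 0.586
(array([ 0.4567, -0.0559]), np.float32(6.34), 0.2454, 0.0482) [ 0.45578001 -0.03979693  0.06094405] [ 0.11561095  0.22155529 -0.23411538]
```

```bash
python3 -m handwheel '{"linear":[[0,-0.007,-0.012],[0,0,-0.008],[0,0,-0.002],[0.0004,-0.004,0],[0.0008,-0.0085,0],[0.0011,-0.01,0],[0.0008,-0.0085,0],[0.0004,-0.004,0],[0,0,0],[0,0,0.012],[-0.0018,0.018,0],[0,0,-0.01],[0,0,-0.002],[0.0004,-0.004,0],[0.0008,-0.0085,0],[0.0011,-0.01,0],[0.0008,-0.0085,0],[0.0004,-0.004,0],[0,0,0],[0,0,0.012]],"spin":[0,0,0,0,0,0,0,0,0,0,0,0,0,0,0,0,0,0,0,0],"hand":[0.05,0.05,0.05,0.05,0.05,0.05,0.05,0.05,0.05,0.05,0.05,0.05,0.05,0.05,0.05,0.05,0.05,0.05,0.05,0.05]}'
python3 -m handwheel '{"linear":[[-0.0018,0.025,0.02],[0,0.02,0.03],[0,0.03,0.03],[0,0.03,0.02],[0,0.02,0.01],[0,0,0]],"spin":[0,0,0,0,0,0],"hand":[0,0,0,0,0,0]}'
python3 - <<'E'
from h import *
np.set_printoptions(precision=4,suppress=True)
c,s=wristcam();print(pin(c),s["ee_pos"],s["wrist_force"],s["width"])
t=camera("top");print(pin(t));p=t["pixels"]
cv2.imwrite("pics/t6.png",np.vstack([cv2.resize(c["pixels"],(480,300)),p[90:390,100:580]]))
E
```

```text
time_s: 13.25
ee_pos: [0.4608, -0.103, 0.05]
orientation: [-0.001, 0.672, 0.74, -0.001]
wrist_force: [-0.1, 0.3, 0.5]
width: 0.585
time_s: 13.85
ee_pos: [0.4603, 0.0263, 0.1619]
orientation: [-0.0, 0.669, 0.743, 0.001]
wrist_force: [-1.0, 0.4, 0.1]
width: 0.002
(array([0.689 , 0.0551]), np.float32(-77.52), 0.2606, 0.1071) [0.4603 0.0263 0.1619] [-1.0008  0.3914  0.1022] 0.0024825934744792206
(array([ 0.4626, -0.0905]), np.float32(6.4), 0.2371, 0.0414)
```

View pics/t6.png

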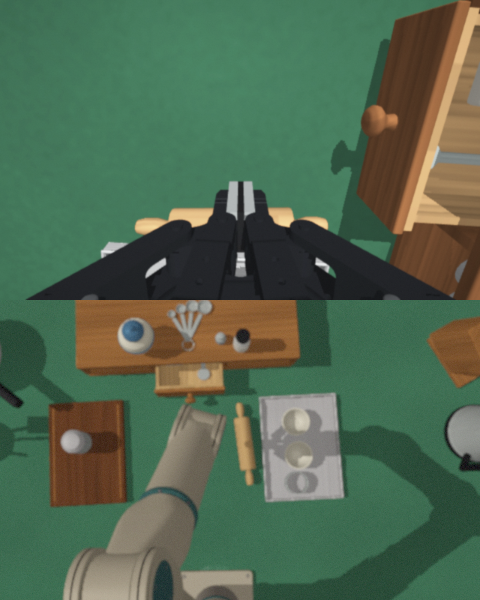

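The pin rests at (0.4626, -0.0905), inside the strip with the tray untouched, and the jaws are shut. Next, go over the open box behind the front and lower the tips to z 0.065.

```bash
python3 -m handwheel '{"linear":[[0.02,0.004,0],[0.03,0.006,0],[0.04,0.007,0],[0.04,0.007,0],[0.03,0.005,0],[0.02,0.004,0],[0.008,0.001,0],[0,0,-0.02],[0,0,-0.02],[0,0,-0.01],[0,0,0]],"spin":[0,0,0,0,0,0,0,0,0,0,0],"hand":[0,0,0,0,0,0,0,0,0,0,0]}'
python3 - <<'E'
from h import *
np.set_printoptions(precision=4,suppress=True)
c,s=wristcam();print(s["ee_pos"],s["wrist_force"]);p=c["pixels"].copy()
# predicted front top edges (outer x, inner x) with yaw 1.3deg
for off,col in((-.010,(0,0,255)),(.008,(255,0,0))):
    ax=np.array([1,.0225]);ay=np.array([-.0225,1]);r=np.array([.6095,.060])
    P=[np.r_[r+ax*off+ay*k,.097] for k in(-.098,.098)];q=proj(c,P);print(q)
    cv2.line(p,*[tuple(int(t) for t in x) for x in q],col,1)
cv2.imwrite("pics/w7.png",p)
E
```

```text
time_s: 15.05
ee_pos: [0.646, 0.0556, 0.1093]
orientation: [-0.002, 0.672, 0.74, -0.002]
wrist_force: [-0.1, 0.6, 0.6]
width: -0.001
[0.646  0.0556 0.1093] [-0.1028  0.5595  0.5743]
[[227.7194 388.3387]
 [225.0697   0.6038]]
[[259.614  390.3158]
 [270.1583   4.2198]]
```

View pics/w7.png

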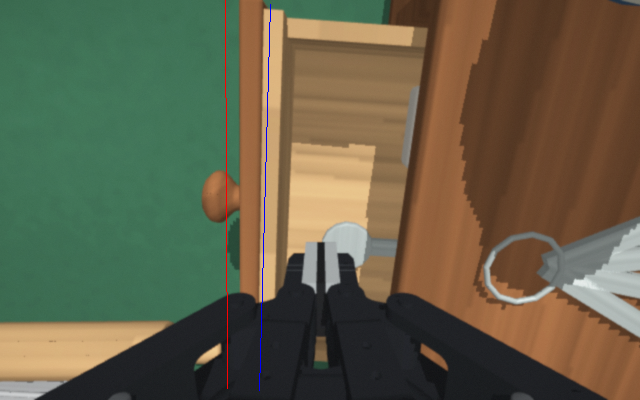

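The overlay shows the front's true top edges about 6 mm farther in (outer u≈240, inner u≈283, against predicted 225 and 269). The rim is therefore at x≈0.6155, so I'll shift +5 mm, lower and start pulling.

```bash
python3 -m handwheel '{"linear":[[0.005,0.002,0],[0,0,-0.015],[0,0,-0.015],[0,0,-0.012],[0,0,0],[0,0,0]],"spin":[0,0,0,0,0,0],"hand":[0,0,0,0,0,0]}'
```

```text
time_s: 15.7
ee_pos: [0.6522, 0.0586, 0.0685]
orientation: [-0.001, 0.672, 0.741, -0.001]
wrist_force: [-1.2, -0.1, 3.6]
width: -0.0
```

```bash
python3 -m handwheel '{"linear":[[-0.004,0,0],[-0.006,0,0],[-0.006,0,0],[-0.006,0,0],[-0.006,-0.0002,0],[-0.006,-0.0002,0]],"spin":[0,0,0,0,0,0],"hand":[0,0,0,0,0,0]}'
```

```text
time_s: 16.3
ee_pos: [0.6187, 0.0584, 0.0694]
orientation: [0.0, 0.672, 0.741, 0.0]
wrist_force: [1.1, -0.3, -2.3]
width: -0.003
```

```bash
python3 -m handwheel '{"linear":[[-0.007,-0.0002,0],[-0.007,-0.0002,0],[-0.007,-0.0002,0],[-0.007,-0.0002,0],[-0.007,-0.0002,0],[-0.007,-0.0002,0],[-0.007,-0.0002,0],[-0.007,-0.0002,0],[-0.006,-0.0002,0],[-0.004,0,0],[0,0,0]],"spin":[0,0,0,0,0,0,0,0,0,0,0],"hand":[0,0,0,0,0,0,0,0,0,0,0]}'
```

```text
time_s: 17.4
ee_pos: [0.5518, 0.0567, 0.0693]
orientation: [-0.001, 0.672, 0.741, -0.0]
wrist_force: [-0.1, 0.1, 0.5]
width: 0.001
```

```bash
python3 -m handwheel '{"linear":[[-0.004,-0.0001,0],[-0.004,-0.0001,0],[-0.002,0,0],[0,0,0]],"spin":[0,0,0,0],"hand":[0,0,0,0]}'
```

```text
time_s: 17.8
ee_pos: [0.5424, 0.0565, 0.0693]
orientation: [-0.0, 0.672, 0.741, -0.0]
wrist_force: [1.0, -0.4, 0.6]
width: -0.006
```

```bash
python3 -m handwheel '{"linear":[[-0.002,0,0],[-0.002,0,0],[-0.001,0,0],[0,0,0]],"spin":[0,0,0,0],"hand":[0,0,0,0]}'; python3 -m handwheel '{"linear":[[-0.001,0,0],[-0.001,0,0],[0,0,0]],"spin":[0,0,0],"hand":[0,0,0]}'
```

```text
time_s: 18.2
ee_pos: [0.5378, 0.0563, 0.0693]
orientation: [-0.0, 0.672, 0.741, -0.0]
wrist_force: [1.4, -0.8, 0.2]
width: -0.004
time_s: 18.5
ee_pos: [0.5358, 0.0563, 0.0693]
orientation: [-0.0, 0.672, 0.741, -0.0]
wrist_force: [1.2, -0.7, -0.2]
width: 0.001
```

```bash
python3 -m handwheel '{"linear":[[-0.001,0,0],[-0.001,0,0],[-0.001,0,0],[0,0,0]],"spin":[0,0,0,0],"hand":[0,0,0,0]}'; python3 -m handwheel '{"linear":[[-0.001,0,0],[-0.001,0,0],[0,0,0]],"spin":[0,0,0],"hand":[0,0,0]}'
```

```text
time_s: 18.9
ee_pos: [0.5337, 0.0562, 0.0694]
orientation: [0.001, 0.672, 0.741, 0.0]
wrist_force: [2.6, -0.6, -1.6]
width: -0.004
time_s: 19.2
ee_pos: [0.5336, 0.0562, 0.0696]
orientation: [0.002, 0.672, 0.741, 0.001]
wrist_force: [8.0, -0.3, -4.5]
width: -0.001
```

It's at the stop: the tip stalls at x 0.5336 while the force climbs to 8 N. Back off inside the box, lift straight out and retreat up.

```bash
python3 -m handwheel '{"linear":[[0.006,0,0],[0.01,0,0],[0,0,0],[0,0,0.02],[0,0,0.03],[0,0,0.04],[0,0,0.04],[0,0.04,0.01],[0,0.05,0],[0,0.05,0],[0,0.05,0],[-0.02,0.04,0],[-0.03,0.04,0],[-0.03,0.03,0],[0,0,0],[0,0,0]],"spin":[0,0,0,0,0,0,0,0,0,0,0,0,0,0,0,0],"hand":[0,0,0,0,0,0,0,0,0,0,0,0,0,0,0,0]}'
python3 - <<'E'
from h import *
np.set_printoptions(precision=4,suppress=True)
s=read_state();print(s["ee_pos"],s["wrist_force"])
t=camera("top");print(pin(t));p=t["pixels"]
print(proj(t,[[.6055-.103,.057,.097]]))
cv2.imwrite("pics/t8.png",cv2.resize(p[60:310,140:460],None,fx=2.4,fy=2.4,interpolation=cv2.INTER_CUBIC))
E
```

```text
time_s: 20.8
ee_pos: [0.4654, 0.3571, 0.2089]
orientation: [-0.0, 0.671, 0.742, -0.001]
wrist_force: [0.6, -1.3, -0.2]
width: -0.001
[0.4654 0.3571 0.2089] [ 0.5549 -1.3374 -0.2437]
(array([ 0.4609, -0.0905]), np.float32(6.36), 0.2338, 0.0412)
[[291.3751 218.1634]]
```

View pics/t8.png

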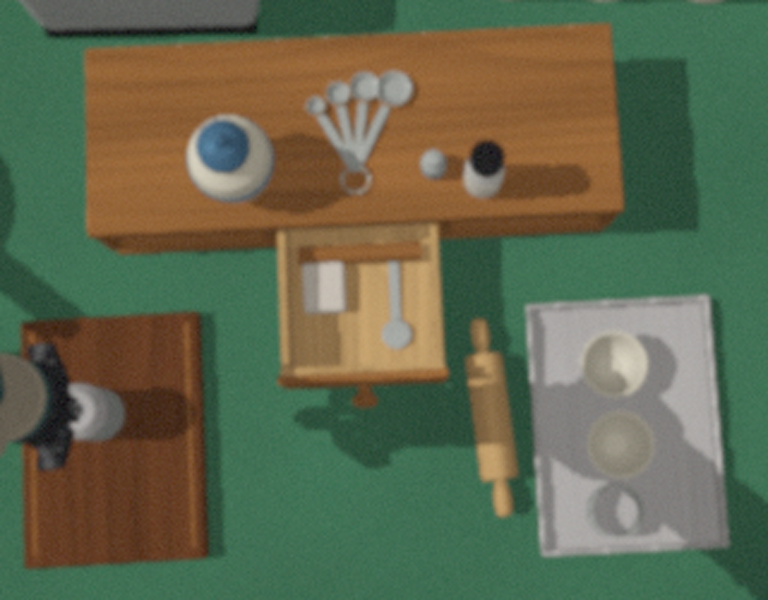

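The drawer is fully out, with its front at crop y≈378. The pin lies clear between it and the tray (467–518 against drawer edge 447 and tray edge 527–540), and everything else is in place. Handing in.

```bash
python3 -c "
from rig import *
close_job()"
```

```text
the job is handed in; nothing more can be done
```

I rolled the pin into the gap beside the tray and drew the drawer fully open. The job was handed in at about 21 s; no verdict is reported.

- **Pin:** nine short strokes with the fingertips on top of the barrel moved it from y = 0.075 to y = -0.0905. That is midway between the drawer's path (about -0.041) and the tray edge (about -0.142), roughly 20 mm clear on each side.
- **Drawer:** I hooked the shut fingertips behind the front and pulled until the tip stalled at x = 0.534 while the force rose to 8 N. The measured travel was about 0.10 m, which matches the stop.
- **Last picture:** the drawer is open, the pin is clear of it and of the tray, and nothing else looks moved.

**Checks that disagreed:**
- **Drawer front position:** my first estimate was about 6 mm off. I corrected it from the wrist view before lowering the fingers.
- **Pin angle:** I tried to straighten the pin by turning the hand, but it had almost no effect. The pin still lies at about 6°, roughly 4° to the strip.
- **Vertical force:** one reading of 3.6 N appeared while lowering into the drawer. It was gone once pulling began, so I took it as motion noise, though I didn't check it separately.

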